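# Seasoning shakers out of the angled bin

### The job

Take the tall cup shaker and the pepper shaker out of the angled steel bin and set each down standing upright on the floor of the low steel tray, beside the dip cup that is already there. Do not drop them or lay them on their sides, and leave the small measuring cup in the bin, the dip cup on the tray and the tall bottle where they stand.

Things in the scene. Friction and masses are not known exactly. Their poses are not given: they have to be found in the camera images.
- dredger_center (a point): Tall cup shaker, a loose dark steel cylinder: 48 mm across at the foot, 51 mm towards the top, 96 mm tall, 0.16 kg. Point at its centre, half-way up (48 mm above its underside); z is its axis, towards its top. At the start it stands in the bin, nearly square to the sloping floor, so it leans 0.40 to 0.50 rad towards the front.
- pepper_shaker_center (a point): Pepper shaker, a loose plain light cylinder with small holes in the top: 47 mm across, 66 mm tall, 0.11 kg. Point at its centre, half-way up (33 mm above its underside); z is its axis, towards its top. At the start it stands in the bin, square to the sloping floor.
- measure_cup_center (a point): Small plain steel measuring cup that stays in the bin: open at the top, loose, 51 mm across the rim, 40 mm tall, 0.06 kg. Point at its centre, half-way up. The three things in the bin stand side by side in a row about 78 mm apart (in any order), close to its low front wall; gaps between neighbours are about 18 to 40 mm.
- dip_cup_2_center (a point): Steel dip cup that already stands on the tray: open, loose, 66 mm across the rim, 36 mm tall, 0.045 kg. Point at its centre, half-way up. It stands on the tray's long centre line (within 8 mm), up to 95 mm either way from the middle of its length (y).
- bin: Angled open steel bin on a rod stand, fixed. Origin on the table under its middle; x runs level from its low front (robot side) to its high back, y along its width, z up. Its flat floor rises towards +x at 0.40 rad; inside it is 225 mm wide (y) and 140 mm deep along the slope. It stands left or right of the robot's centre line, turned up to 0.3 rad.
- bin_front (a point): Middle of the inner lower front edge of the bin, where floor and front wall meet: 65 mm before the bin's origin and 32 mm above the table; axes as the bin's. The walls stand square to the sloping floor, 3 mm thick with a 3 mm rolled edge: front 35 mm, sides 37 mm, back 63 mm tall over the floor. Highest point about 147 mm above the table.
- tray_floor (a point): Centre of the upper face of the tray's floor, 4 mm above the table. The tray is a low steel tray fixed to the table, inside 112 mm (x) by 270 mm (y); its walls rise to 18.5 mm above the table; a wire handle at each short end reaches 21 mm beyond the end. x, y along its sides, z up. It stands on the other side from the bin, turned up to 0.3 rad.
- sanitiser_bottle: Tall round bottle standing loose on the table between and behind bin and tray, 83 mm across, 212 mm tall, 0.6 kg. Origin at the centre of its underside. A thing to leave alone.
Mind the look-alikes: they are no part of the job. Leave any blue or turquoise look-alike of the part that bears pepper_shaker_center alone.

How it is judged (in metres and radians):
At the end, for the whole second after the job is handed in: The cup shaker and the pepper shaker both stand on the tray's floor (underside within 6 mm of it, inside the walls), upright within 0.09 rad and still; the measuring cup, the dip cup and the tall bottle are within 3 cm of where they started (x of dredger_center in the frame of tray_floor between -0.056 and 0.056 m and y of dredger_center in the frame of tray_floor between -0.135 and 0.135 m and z of dredger_center in the frame of tray_floor between 0.042 and 0.054 m and angle between each of dredger_center, pepper_shaker_center's own z axis and vertical below 0.09 rad and linear speed of each of dredger, pepper_shaker below 0.02 m/s and x of pepper_shaker_center in the frame of tray_floor between -0.056 and 0.056 m and y of pepper_shaker_center in the frame of tray_floor between -0.135 and 0.135 m and z of pepper_shaker_center in the frame of tray_floor between 0.027 and 0.039 m and distance of each of measure_cup_center, dip_cup_2_center, sanitiser_bottle from where it was at the start of the episode below 0.03 m); the robot touches nothing.
It fails at once if the cup shaker or the pepper shaker is tipped more than 70 degrees from upright (angle between any of dredger_center, pepper_shaker_center's own z axis and vertical above 1.22 rad).
It fails at once if the cup shaker or the pepper shaker is dropped (falls freely for more than about 3 cm) ((linear speed of dredger above 0.8 m/s and contact force between the fingers and dredger below 0.01 N) or (linear speed of pepper_shaker above 0.8 m/s and contact force between the fingers and pepper_shaker below 0.01 N)).
It fails at once if the small measuring cup in the bin is shifted more than 3 cm or tipped over (distance of measure_cup_center from where it was at the start of the episode above 0.03 m or angle between measure_cup_center's own z axis and vertical above 0.9 rad).
It fails at once if the dip cup on the tray is shifted more than 3 cm or tipped over (distance of dip_cup_2_center from where it was at the start of the episode above 0.03 m or angle between dip_cup_2_center's own z axis and vertical above 0.9 rad).
It fails at once if the tall bottle is shifted more than 3 cm or tipped (distance of sanitiser_bottle from where it was at the start of the episode above 0.03 m or angle between sanitiser_bottle's own z axis and vertical above 0.3 rad).
It also fails if it takes over 72 s, if anything falls off the work surface, if the arm or the gripper's body presses on something with over 40 N, if the wrist force passes 120 N, or if a joint passes its speed limit or range.

### The arm

A 6-joint arm with a two-finger parallel gripper is mounted at the origin on a cart in front of the work surface, level with it; the furniture and walls round the work are solid. World frame = base frame: x ahead of the robot, y to its left, z up, the work surface at z = 0. Lengths are in mm, angles in rad, forces in N, time in s.
With the tool pointing down it reaches from about 350 to 875 mm from the base axis. Payload 4.2 kg.
Tool frame: the origin (TCP) lies midway between the tips of the shut fingers; the grasp point (between the pads) lies 19 mm behind it; z points along the fingers, y is the line along which they close (so a half turn about z gives the same grasp; the last joint's range is limited). The gripper opens to 85 mm and grips with 20 to 120 N. Pads are 22 mm wide; open, the fingers measure 114 mm over their backs; the gripper's body (76 mm by 85 mm) begins 54 mm behind the grasp point. The pads swing forward as they close: fully open they stand 13 mm farther back than shut.
Start: joints at [1.582, 0.385, 0.008, 0, -1.194, -0.259], TCP at [153.263, 605.896, 231.312] pointing down, gripper open.
Joint ranges: [-3.14, 3.14], [-1.21, 2.06], [-1.07, 1.41], [-3.16, 2.05], [-2.99, -0.16], [-3.1, 3.1]. Speed limits (rad/s): [2.79, 2.79, 3.14, 3.14, 3.14, 3.14].

### API

Orientations are given as a unit quaternion [x, y, z, w].
In Python, from bench import read_state, get_image, job_done gives the robot as it stands.
- The arm moves only by the shell command python3 -m jog 'ROWS'. ROWS is JSON, a list of rows, each a list of 3 entries, a list of its own where there are three numbers: the shift along the world's x, y, z scaled (see below), then the turn, a rotation vector about the world's x, y, z scaled (see below), then the gripper's target within -1 to 1 (shut at 1, half-way at 0, fully open at -1). In form: [[[x, y, z], [wx, wy, wz], claw], ...]. A call has 1 to 20 rows; each row is the pose to reach, as a shift and turn from the pose commanded when the call began; what a row does not reach only later rows make up. The controller multiplies each number of a shift by 10 cm and each number of a turn by 120 degrees. A row lasts 1/10 s, in which the tool goes at most 50 mm and 8.59 degrees, less where a joint would pass 70% of its speed; a pose out of reach is approached as far as the arm can. A call with a number of a shift or a turn outside -1 to 1 is refused whole. A call with a gripper value outside its range is refused whole. The fingers move at their own pace and stop on an object; the grip force is fixed at half the most. Time passes only in rows, so rows that repeat a pose let the fingers close. It gives the time, the measured TCP pose, the force, the opening and the grip force at its end, in the units of the state.
- read_state(): the state, without advancing time (a new reading comes with each control period).
- get_image(name): name is "side" or "top"; returns a dict with "frame" (400x640x3 uint8, red, green, blue), "range_z" (400x640 float32, mm along the optical axis (not along the pixel's ray), 0 where there is no reading), "fx", "fy", "cx", "cy" (pixels), "R" (3x3) and "t" (3): a world point X has camera coordinates R X + t. Camera axes: x right, y down, z forward; pixel columns grow to the right and rows downward; lengths in mm; the calibration is good to about 2 mm. A picture is of the moment at which its call begins.
- job_done(): hands the job in; it is judged then, once.
The state is a dict: "clock": time; "joints": joint angles; "joint_vel": joint speeds; "joint_efforts": joint torques, N m; "position": TCP position; "ee_rot": TCP orientation; "contact_force": force on the tool from outside, world axes, zero at the start; "wrist_torque": the same for the moment, N m; "gripper_width": finger opening in mm; "grasp_force": force on a finger pad.
Only numpy, scipy, OpenCV 4.12 (cv2) and the standard library are available. Lean on these libraries where they do the work, as an engineer would, in place of code of your own. Each camera call takes 0.05 s, during which the arm holds its last target. There are 200 camera calls.

## Working session

There is one attempt and no reset: what is moved stays moved. The work goes in short steps, Python scripts to look and compute and a shell command to move; the robot and the scene stay as the last step left them, time stands still between calls to the robot, and variables do not carry over. Pictures are saved under pics/ and viewed, at most 12 in all, crops included, and the job is handed in when it is done.

```bash
mkdir -p pics; ls
python3 - <<'E'
from bench import *
import cv2,numpy as np
for n in("top","side"):
    d=get_image(n); np.savez(f"{n}0.npz",**d)
    cv2.imwrite(f"pics/{n}0.png",d["frame"][...,::-1])
    print(n,d["fx"],d["cx"],d["cy"],-d["R"].T@d["t"],d["R"].round(2).tolist())
print(read_state())
E
```

```text
pics
top 372.7681439140297 315.68580956789623 198.85655848764793 [ 341.5699206   -21.00443551 1149.69905635] [[-0.05, -1.0, 0.0], [-0.97, 0.05, -0.22], [0.22, -0.01, -0.97]]
side 464.7449861707972 314.2992934538466 198.23139634852058 [ 110.93829284 -966.14509992  668.99431368] [[0.89, -0.45, -0.01], [-0.23, -0.43, -0.87], [0.38, 0.78, -0.49]]
{'clock': 0.1, 'joints': array([ 1.58156302e+00,  3.85455811e-01,  6.76567542e-03, -4.27174127e-04,
       -1.19397879e+00, -2.58649310e-01]), 'joint_vel': array([ 0.00048728, -0.00160635,  0.00339066,  0.00113649,  0.00112339,
       -0.00122934]), 'joint_efforts': array([-2.18160121e-04, -3.93318307e+01,  1.88928777e+01,  4.19793874e+00,
       -2.60389104e-03,  3.31567648e-06]), 'position': array([153.17249224, 605.40883248, 230.34776606]), 'ee_rot': array([ 9.92318907e-01, -1.23702350e-01, -7.09836265e-05,  9.54480457e-04]), 'contact_force': array([-0.50735715,  0.51510581,  0.24029129]), 'wrist_torque': array([-0.02807513, -0.00881847,  0.01747451]), 'grasp_force': 0.0, 'gripper_width': 85.0438565963842}
```

View pics/top0.png

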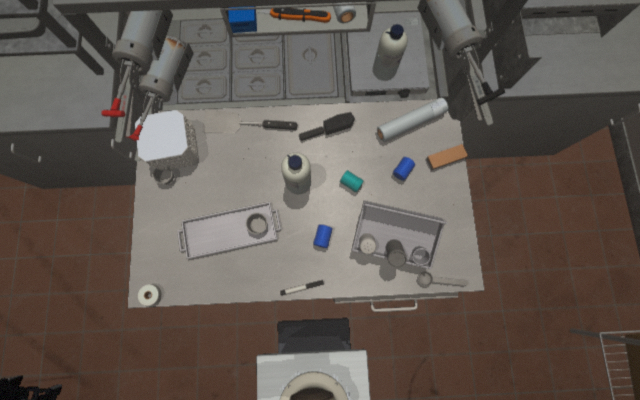

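View pics/side0.png

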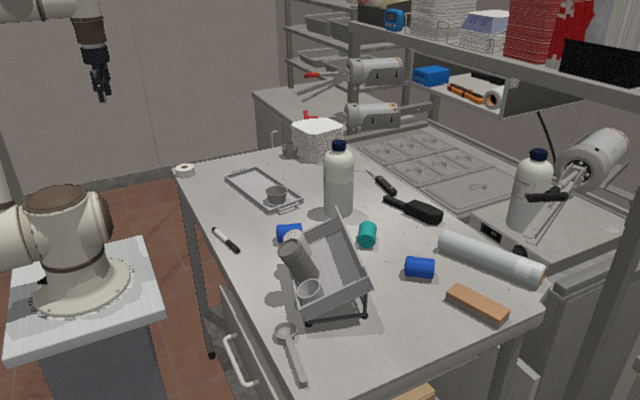

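The top view shows the bin at about (398,235). In it are the light pepper shaker (369,245), the dark dredger (396,253) and the measuring cup (421,256). The tray is at (230,232) with the dip cup at (257,224), and the bottle is at (297,172). Look-alikes are the blue cylinders (323,236) and (403,168) and the turquoise one (351,181), all lying on the table. The plain light one standing in the bin at (369,245) fits the pepper shaker; I'll confirm it in a crop and measure.

```bash
cat > h.py <<'E'
import numpy as np,cv2
from bench import *
def cloud(d):
    z=d["range_z"]; v,u=np.mgrid[:400,:640]
    P=np.stack([(u-d["cx"])/d["fx"]*z,(v-d["cy"])/d["fy"]*z,z],-1)
    W=(P-d["t"])@d["R"]; W[z==0]=np.nan
    return W
E
python3 - <<'E'
from h import *
np.set_printoptions(precision=1,suppress=True)
T=dict(np.load("top0.npz"));S=dict(np.load("side0.npz"))
W=cloud(T);V=cloud(S)
a=cv2.resize(T["frame"][195:275,340:455,::-1],None,fx=5,fy=5,interpolation=cv2.INTER_CUBIC)
b=cv2.resize(S["frame"][200:335,250:385,::-1],None,fx=3,fy=3,interpolation=cv2.INTER_CUBIC)
c=np.zeros((405,800,3),np.uint8); a=cv2.resize(a,(395,275)); c[:275,:395]=a; c[:405,395:800]=b; cv2.imwrite("pics/crop0.png",c)
for n,u,v in [("pep",369,240),("dred",393,245),("cup",421,254),("floor",385,222),("floor",420,228),("floor",375,220),("dip",257,224),("tray",215,235),("table",300,260)]: print(n,W[v,u])
# tray: points 12..25 mm high
for nm,C in(("top",W),("side",V)):
    x,y,z=np.moveaxis(C,-1,0)
    m=(z>12)&(z<22)&(x>200)&(x<700)&(y>50)&(y<480)
    p=C[m][:,:2].astype(np.float32); 
    print(nm,m.sum(),cv2.minAreaRect(p),p.min(0),p.max(0))
    m=(z>27)&(z<60)&(x>250)&(x<550)&(y>60)&(y<420); q=C[m]; print("dip",q.mean(0),q.min(0),q.max(0))
    m=(z>100)&(z<240)&(x>450)&(x<650)&(y>-100)&(y<100); q=C[m]; print("bottle",q.min(0),q.max(0))
E
```

```text
pep [ 456.1 -177.6  106.9]
dred [ 439.6 -244.9  100.1]
cup [ 414.4 -336.    46.9]
floor [ 511.  -234.8   67.1]
floor [ 487.4 -333.3   75.2]
floor [ 517.9 -205.5   69.9]
dip [nan nan nan]
tray [505.3 280.5   2.5]
table [416.9  21.4  -1.4]
top 649 ((495.1823425292969, 258.4154052734375), (429.14984130859375, 389.5296630859375), 87.56963348388672) [308.8  50. ] [698.9 479.4]
dip [523.1 155.3  37.3] [499.9 117.6  27.2] [549.9 181.6  45. ]
bottle [621.9 -18.7 100.6] [649.9  56.7 216.2]
side 543 ((510.8131103515625, 273.69598388671875), (390.9477233886719, 425.1800842285156), 2.0641520023345947) [308.3  54.5] [699.6 480. ]
dip [524.1 148.7  33.3] [499.8 111.3  27. ] [549.6 180.   40. ]
bottle [622.  -26.6 100.1] [650.   44.  210.4]
```

View pics/crop0.png

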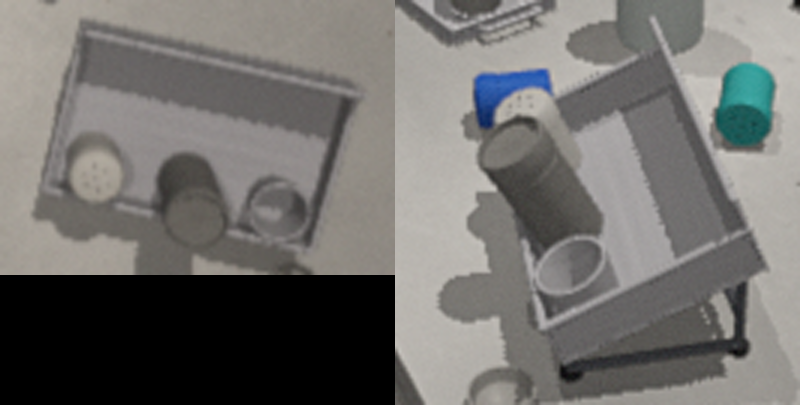

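The crop confirms the pick: a light, holed pepper shaker at the bin's left end, the dredger in the middle and the open cup at the right. The coloured ones lie outside the bin. Next I fit the geometry.

```bash
cat > fit.py <<'E'
from h import *
from scipy.optimize import least_squares
np.set_printoptions(precision=3,suppress=True)
T=dict(np.load("top0.npz"));S=dict(np.load("side0.npz"))
W=cloud(T);V=cloud(S)
def plane(P):
    for _ in range(6):
        c=P.mean(0);n=np.linalg.svd(P-c,full_matrices=False)[2][2]; n*=np.sign(n[2]); r=(P-c)@n; P=P[abs(r)<max(2,2*r.std())]
    return c,n,len(P)
for nm,c,n,k in [("top",*plane(W[222:229,385:412].reshape(-1,3))),("side",*plane(V[248:285,327:338].reshape(-1,3)))]:
    print(nm,c,n,k,"slope",np.arccos(n[2]),"yaw",np.arctan2(-n[1],-n[0]))
# cylinders
A=np.concatenate([W.reshape(-1,3),V.reshape(-1,3)]);A=A[np.isfinite(A).all(1)]
src=lambda C,box:C[box[1]:box[3],box[0]:box[2]].reshape(-1,3)
def cyl(P,R,H,c0,n0,name):
    n0=n0/np.linalg.norm(n0)
    P=P[np.isfinite(P).all(1)]; P=P[np.linalg.norm(P-c0,axis=1)<H*.5+20]
    h=(P-c0)@n0; r=np.linalg.norm((P-c0)-h[:,None]*n0,axis=1)
    P=P[(r<R+9)&(h>-H/2+12)&(h<H/2+9)]
    def dec(p):
        n=n0+np.array([p[3],p[4],0]); return p[:3],n/np.linalg.norm(n)
    def f(p):
        c,n=dec(p);d=P-c;h=d@n;r=np.linalg.norm(d-h[:,None]*n,axis=1)
        return np.maximum(r-R,abs(h)-H/2)
    s=least_squares(f,[*c0,0,0],loss="soft_l1",f_scale=1.5)
    c,n=dec(s.x); print(name,c,n,"tilt",np.arccos(n[2]),len(P),"med|r|",np.median(abs(f(s.x))))
    return c,n
n=np.array([-.38,-.09,.92])
for it in range(1):
    for nm,C in(("top",W),("side",V),("both",A)):
        cyl(C.reshape(-1,3),23.5,66,np.array([456,-177,104.])-33*n,n,"pep "+nm)
        nd=np.array([-.43,-.08,.9]); cyl(C.reshape(-1,3),25,96,np.array([425,-252,125.])-48*nd,nd,"dred "+nm)
# tray
for nm,C in(("top",W),("side",V)):
    x,y,z=np.moveaxis(C,-1,0)
    m=((z>11)&(z<23)&(x>400)&(x<640)&(y>80)&(y<450)).astype(np.uint8)
    k,l,st,_=cv2.connectedComponentsWithStats(m,connectivity=8)
    i=1+st[1:,4].argmax(); p=C[l==i][:,:2].astype(np.float32); print(nm,st[i],cv2.minAreaRect(p))
E
python3 fit.py
```

```text
Traceback (most recent call last):
  File "fit.py", line 10, in <module>
    for nm,c,n,k in [("top",*plane(W[222:229,385:412].reshape(-1,3))),("side",*plane(V[248:285,327:338].reshape(-1,3)))]:
                             ~~~~~^^^^^^^^^^^^^^^^^^^^^^^^^^^^^^^^^^
  File "fit.py", line 8, in plane
    c=P.mean(0);n=np.linalg.svd(P-c,full_matrices=False)[2][2]; n*=np.sign(n[2]); r=(P-c)@n; P=P[abs(r)<max(2,2*r.std())]
                  ~~~~~~~~~~~~~^^^^^^^^^^^^^^^^^^^^^^^^^
numpy.linalg.LinAlgError: SVD did not converge
```

```bash
sed -i 's/^def plane(P):/def plane(P):\n    P=P[np.isfinite(P).all(1)]/' fit.py; python3 fit.py
```

```text
top [ 499.869 -271.455   68.698] [-0.383  0.123  0.916] 173 slope 0.4137735184112613 yaw -0.31120535024664286
side [ 490.961 -268.2     61.748] [-0.381  0.115  0.917] 378 slope 0.40939840168645214 yaw -0.2936129009194232
pep top [ 451.897 -176.03    71.097] [-0.388  0.142  0.911] tilt 0.42550543918494366 282 med|r| 1.051275152667806
dred top [ 425.383 -252.934   81.924] [-0.55   0.155  0.821] tilt 0.6080641992541269 357 med|r| 2.099955372359041
pep side [ 467.874 -170.749   76.543] [-0.513  0.019  0.858] tilt 0.53940666071136 323 med|r| 2.278286027998643
dred side [ 427.06  -251.198   80.221] [-0.553  0.049  0.831] tilt 0.5890954423843338 551 med|r| 1.2809064008565407
pep both [ 463.115 -170.688   74.484] [-0.449  0.061  0.892] tilt 0.4697131504192658 605 med|r| 2.6142560898126916
dred both [ 425.914 -251.844   80.45 ] [-0.534  0.076  0.842] tilt 0.5700439271846957 908 med|r| 1.5499139134616868
top [177 202 103  57 522] ((519.3336181640625, 235.89895629882812), (120.32101440429688, 311.5715637207031), 9.770686149597168)
side [224 166  80  46 356] ((519.1319580078125, 233.48614501953125), (121.78361511230469, 312.43365478515625), 9.526411056518555)
```

```bash
python3 - <<'E'
s=open("fit.py").read()
i=s.index("n=np.array([-.38,-.09"); j=s.index("# tray")
s=s[:i]+'''
fl=np.array([495.4,-269.8,65.2]); n=np.array([-.382,.118,.9165]); n/=np.linalg.norm(n)
yaw=np.arctan2(-n[1],-n[0]); by=np.array([-np.sin(yaw),np.cos(yaw),0]); bx=np.cross(by,n)
print("yaw",yaw)
def loc(c): return np.array([(c-fl)@bx,(c-fl)@by,(c-fl)@n])
cp=np.array([452,-176,72.]);cd=np.array([427,-252,82.])
for nm,C in(("top",W),("side",V),("both",A)):
    c1,n1=cp,n; c2,n2=cd,np.array([-.43,.12,.89])
    for _ in range(4):
        c1,n1=cyl(C.reshape(-1,3),23.5,66,c1,n1,"pep "+nm) 
        c2,n2=cyl(C.reshape(-1,3),25,96,c2,n2,"dred "+nm)
    print(nm,"loc pep",loc(c1),"dred",loc(c2), "dred dir",[n2@bx,n2@by,n2@n])
'''
s=s.replace("(r<R+9)","(r<R+6)").replace("h<H/2+9","h<H/2+6").replace('    c,n=dec(s.x); print(','    c,n=dec(s.x)\n    if _==3: print(').replace("def cyl(","def cyl(").replace("n0,name):","n0,name):\n    global _")
open("fit2.py","w").write(s)
E
python3 fit2.py
```

```text
top [ 499.869 -271.455   68.698] [-0.383  0.123  0.916] 173 slope 0.4137735184112613 yaw -0.31120535024664286
side [ 490.961 -268.2     61.748] [-0.381  0.115  0.917] 378 slope 0.40939840168645214 yaw -0.2936129009194232
yaw -0.29960227795713423
pep top [ 451.459 -176.241   70.887] [-0.358  0.133  0.924] tilt 0.3921119489999143 281 med|r| 0.9227052298082015
dred top [ 422.397 -252.396   82.321] [-0.422  0.133  0.897] tilt 0.45812732932021444 438 med|r| 0.8319092835158663
top loc pep [-61.517  76.423  33.04 ] dred [-61.795  -4.917  45.636] dred dir [np.float64(-0.04675638986498326), np.float64(0.0022344247327651333), np.float64(0.9989038228743082)]
pep side [ 451.313 -177.497   68.373] [-0.377  0.102  0.921] tilt 0.4013546446763613 257 med|r| 0.7847392336880326
dred side [ 422.726 -252.922   80.322] [-0.435  0.111  0.894] tilt 0.46550831547172844 1084 med|r| 0.979813042276918
side loc pep [-62.31   75.179  30.644] dred [-62.164  -5.323  43.617] dred dir [np.float64(-0.05361925357850109), np.float64(-0.022427900853473567), np.float64(0.9983095536500645)]
pep both [ 451.744 -176.495   69.874] [-0.354  0.124  0.927] tilt 0.38442785937720797 536 med|r| 1.032775686568927
dred both [ 422.485 -252.778   81.224] [-0.429  0.113  0.896] tilt 0.4595334022591555 1511 med|r| 1.0079733797506378
both loc pep [-61.603  76.264  31.973] dred [-62.053  -5.257  44.552] dred dir [np.float64(-0.04782703375062149), np.float64(-0.018109706358231024), np.float64(0.9986914505382708)]
```

Measurements check out: the pepper centre is 33 mm above the bin floor, the dredger tilt is 0.46, and the tray's outer size matches its description. Now to move, staying outside the 350 mm radius.

```bash
python3 -m jog '[[[0.9,-1,0.3],[0,0,0],-1],[[0.9,-1,0.3],[0,0,0],-1],[[0.9,-1,0.3],[0,0,0],-1]]'
python3 -m jog '[[[0.9,-1,0],[0,0,0],-1],[[0.9,-1,0],[0,0,0],-1],[[0.9,-1,0],[0,0,0],-1]]'
python3 -m jog '[[[0.9,-1,0],[0,0,-0.19],-1],[[0.9,-1,0],[0,0,-0.19],-1],[[0.9,-1,0],[0,0,-0.19],-1]]'
python3 -m jog '[[[0,-1,0],[0,0,-0.19],-1],[[0,-1,0],[0,0,-0.19],-1],[[0,-1,0],[0,0,-0.19],-1]]'
cat > go.py <<'E'
from h import *
from scipy.spatial.transform import Rotation as R
def need(p,axis,ydir):
    """jog numbers to reach TCP p, tool z=-axis, tool y ~ ydir"""
    s=read_state(); z=-np.array(axis,float); z/=np.linalg.norm(z)
    y=np.array(ydir,float); y-=z*(y@z); y/=np.linalg.norm(y)
    M=R.from_matrix(np.c_[np.cross(y,z),y,z]); w=(M*R.from_quat(s["ee_rot"]).inv()).as_rotvec()
    print("t",s["clock"],"pos",s["position"].round(1),"j",s["joints"].round(2),"F",s["contact_force"].round(1),"w",round(s["gripper_width"],1),"g",round(s["grasp_force"],1))
    print(" shift",((np.array(p)-s["position"])/100).round(3),"turn",(w/np.radians(120)).round(3))
E
python3 -c "
from go import *
a=np.array([-.428,.12,.896]); need(np.array([423.4,-252.9,80.2])+100*a,a,[-.955,.2955,0])"
```

```text
clock: 0.4
position: [244.2, 504.0, 261.4]
ee_rot: [0.992, -0.124, -0.0, 0.001]
contact_force: [0.4, 0.6, 0.3]
gripper_width: 85.2
grasp_force: 0.0
clock: 0.7
position: [334.4, 403.4, 261.2]
ee_rot: [0.992, -0.124, -0.0, 0.0]
contact_force: [0.3, 0.2, -0.3]
gripper_width: 85.2
grasp_force: 0.0
clock: 1.0
position: [424.3, 303.5, 261.0]
ee_rot: [0.947, -0.32, -0.0, 0.0]
contact_force: [0.0, 0.8, 1.3]
gripper_width: 85.2
grasp_force: 0.0
clock: 1.3
position: [422.2, 201.1, 261.0]
ee_rot: [0.864, -0.503, -0.001, 0.001]
contact_force: [-0.2, 0.4, 0.2]
gripper_width: 85.5
grasp_force: 0.0
t 1.3 pos [422.2 201.1 261. ] j [ 0.79  0.09 -0.31 -0.   -1.17 -0.28] F [-0.2  0.4  0.2] w 85.5 g 0.0
 shift [-0.416 -4.42  -0.912] turn [ 0.031 -0.225 -0.384]
```

```bash
python3 -m jog '[[[0,-1,0],[0,0,-0.19],-1],[[0,-1,0],[0,0,-0.19],-1],[[0,-1,0],[0,0,-0.19],-1]]' >/dev/null
python3 -m jog '[[[0,-1,0],[0,0,-0.19],-1],[[0,-1,0],[0,0,-0.19],-1],[[0,-1,0],[0,0,-0.19],-1]]' >/dev/null
python3 -m jog '[[[0,-1,0],[0,0,0],-1],[[0,-1,0],[0,0,0],-1],[[0,-1,0],[0,0,0],-1]]' >/dev/null
python3 -m jog '[[[-0.4,-1,0],[0,0,0],-1],[[-0.4,-1,0],[0,0,0],-1],[[-0.4,-1,0],[0,0,0],-1]]' >/dev/null
python3 -c "
from go import *
a=np.array([-.428,.12,.896]); need(np.array([423.4,-252.9,80.2])+100*a,a,[-.955,.2955,0])"
```

```text
t 2.5 pos [ 381.2 -196.5  260.9] j [-0.09  0.02 -0.39  0.   -1.17 -0.18] F [-0.   0.1 -0.8] w 85.3 g 0.0
 shift [-0.006 -0.444 -0.911] turn [-0.056 -0.213 -0.014]
```

```bash
python3 -m jog '[[[0,-0.44,-0.91],[-0.056,-0.213,-0.014],-1],[[0,-0.44,-0.91],[-0.056,-0.213,-0.014],-1],[[0,-0.44,-0.91],[-0.056,-0.213,-0.014],-1],[[0,-0.44,-0.91],[-0.056,-0.213,-0.014],-1],[[0,-0.44,-0.91],[-0.056,-0.213,-0.014],-1]]' >/dev/null
python3 -c "
from go import *
a=np.array([-.428,.12,.896]); need(np.array([423.4,-252.9,80.2]),a,[-.955,.2955,0])
d=get_image('side'); cv2.imwrite('pics/a1.png',cv2.resize(d['frame'][150:340,200:440,::-1],None,fx=3,fy=3))"
```

```text
t 3.0 pos [ 375.8 -236.5  165. ] j [-0.16 -0.04 -0.87  0.16 -0.3  -0.28] F [-1.3  0.1  0.2] w 85.3 g 0.0
 shift [ 0.476 -0.164 -0.848] turn [-0.001 -0.005 -0.001]
```

View pics/a1.png

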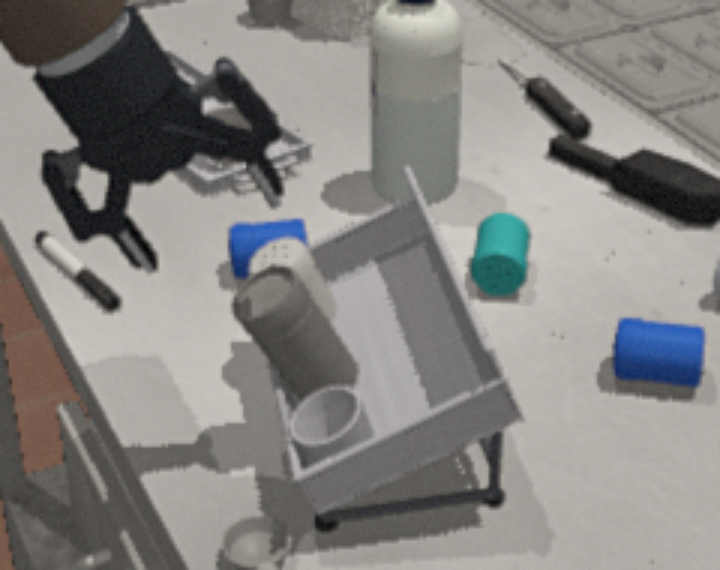

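The fingers, at crop (140,260) and (270,190), straddle the dredger's axis, whose top is at (265,300). Descending along that axis.

```bash
python3 -m jog '[[[0.12,-0.04,-0.21],[0,0,0],-1],[[0.24,-0.08,-0.42],[0,0,0],-1],[[0.36,-0.12,-0.64],[0,0,0],-1],[[0.36,-0.12,-0.64],[0,0,0],-1]]'
python3 -c "
from go import *
a=np.array([-.428,.12,.896]); need(np.array([423.4,-252.9,80.2]),a,[-.955,.2955,0])"
```

```text
clock: 3.45
position: [422.8, -256.2, 112.7]
ee_rot: [-0.58, 0.783, -0.172, 0.144]
contact_force: [0.9, 0.6, 1.3]
gripper_width: 85.2
grasp_force: 0.0
t 3.45 pos [ 422.8 -256.2  112.7] j [-0.21  0.15 -0.81  0.07 -0.16 -0.15] F [0.9 0.6 1.3] w 85.2 g 0.0
 shift [ 0.006  0.033 -0.325] turn [-0.007 -0.003 -0.005]
```

Joint 5 has hit its −0.16 limit, so a fully tilted grasp is out of reach. I'll close along the bin's width instead. The pads then sit flat at any pitch, so the tool only needs 0.2 rad of tilt and a part-open gripper.

```bash
python3 -m jog '[[[-0.4,0.14,0.8],[0,0,0],-1],[[-0.4,0.14,0.8],[0,0,0],-1],[[-0.4,0.14,0.8],[0,0,0],-1],[[-0.4,0.14,0.8],[0,0,0],-1]]' >/dev/null
python3 -c "
from go import *
a=np.array([-.19,.059,.98]); need(np.array([419,-251.8,78.5])+100*a,a,[-.2955,-.955,0])"
```

```text
t 3.85 pos [ 380.1 -241.6  195.6] j [-0.19 -0.08 -0.76  0.05 -0.43 -0.14] F [-0.3  0.2  0.3] w 85.5 g 0.0
 shift [ 0.199 -0.043 -0.191] turn [-0.216  0.156  0.708]
```

```bash
python3 -m jog '[[[0.2,-0.04,0],[-0.216,0.156,0.708],-0.5],[[0.2,-0.04,0],[-0.216,0.156,0.708],-0.5],[[0.2,-0.04,0],[-0.216,0.156,0.708],-0.5],[[0.2,-0.04,0],[-0.216,0.156,0.708],-0.5],[[0.2,-0.04,0],[-0.216,0.156,0.708],-0.5],[[0.2,-0.04,0],[-0.216,0.156,0.708],-0.5],[[0.2,-0.04,0],[-0.216,0.156,0.708],-0.5],[[0.2,-0.04,0],[-0.216,0.156,0.708],-0.5],[[0.2,-0.04,0],[-0.216,0.156,0.708],-0.5],[[0.2,-0.04,0],[-0.216,0.156,0.708],-0.5],[[0.2,-0.04,-0.19],[-0.216,0.156,0.708],-0.5],[[0.2,-0.04,-0.19],[-0.216,0.156,0.708],-0.5],[[0.2,-0.04,-0.19],[-0.216,0.156,0.708],-0.5]]'
python3 -c "
from go import *
a=np.array([-.19,.059,.98]); need(np.array([419,-251.8,78.5]),a,[-.2955,-.955,0])"
```

```text
clock: 5.15
position: [398.9, -245.6, 173.4]
ee_rot: [0.984, -0.15, 0.098, 0.017]
contact_force: [-0.3, -0.0, 1.4]
gripper_width: 64.1
grasp_force: 0.0
t 5.15 pos [ 398.9 -245.6  173.4] j [-0.19  0.08 -0.6   0.04 -0.7   1.42] F [-0.3 -0.   1.4] w 64.1 g 0.0
 shift [ 0.201 -0.062 -0.949] turn [ 0.002 -0.001  0.001]
```

```bash
python3 -m jog '[[[0.05,-0.015,-0.25],[0,0,0],-0.5],[[0.1,-0.03,-0.45],[0,0,0],-0.5],[[0.15,-0.045,-0.65],[0,0,0],-0.5],[[0.17,-0.05,-0.8],[0,0,0],-0.5],[[0.2,-0.06,-0.95],[0,0,0],-0.5],[[0.2,-0.06,-0.95],[0,0,0],-0.5],[[0.2,-0.06,-0.95],[0,0,0],-0.5]]'
python3 -c "
from go import *
a=np.array([-.19,.059,.98]); need(np.array([419,-251.8,78.5]),a,[-.2955,-.955,0])
d=get_image('top');e=get_image('side'); cv2.imwrite('pics/a2.png',np.hstack([cv2.resize(d['frame'][180:290,330:470,::-1],(400,314)),cv2.resize(e['frame'][190:308,240:390,::-1],(400,314))]))"
```

```text
clock: 5.85
position: [419.4, -251.9, 79.6]
ee_rot: [0.984, -0.15, 0.099, 0.018]
contact_force: [0.8, 0.0, -0.5]
gripper_width: 63.8
grasp_force: 0.0
t 5.85 pos [ 419.4 -251.9   79.6] j [-0.19  0.26 -0.68  0.06 -0.43  1.4 ] F [ 0.8  0.  -0.5] w 63.8 g 0.0
 shift [-0.004  0.001 -0.011] turn [ 0.002 -0.     0.001]
```

View pics/a2.png

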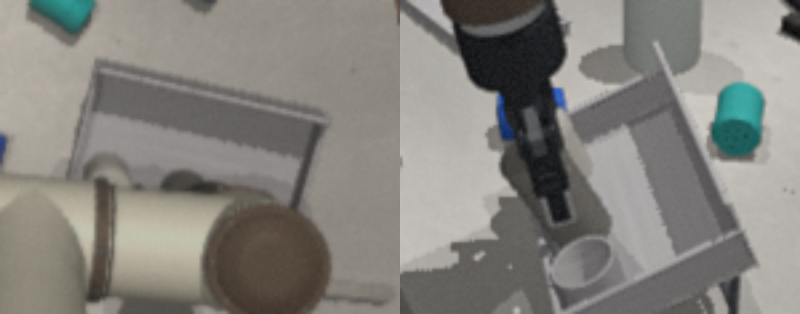

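The near pad, at (560,205) in the right half, lies on the dredger's side with no contact force. Closing, then lifting straight up.

```bash
python3 -m jog '[[[0,0,0],[0,0,0],1],[[0,0,0],[0,0,0],1],[[0,0,0],[0,0,0],1],[[0,0,0],[0,0,0],1],[[0,0,0],[0,0,0],1],[[0,0,0],[0,0,0],1]]'
python3 -m jog '[[[0,0,0.1],[0,0,0],1],[[0,0,0.2],[0,0,0],1],[[0,0,0.4],[0,0,0],1],[[0,0,0.7],[0,0,0],1],[[0,0,1],[0,0,0],1],[[0,0,1],[0,0,0],1]]'
```

```text
clock: 6.55
position: [419.5, -251.8, 80.4]
ee_rot: [0.984, -0.149, 0.1, 0.018]
contact_force: [-1.8, 1.1, 4.8]
gripper_width: 48.4
grasp_force: 45.9
clock: 7.15
position: [421.5, -252.4, 183.9]
ee_rot: [0.983, -0.149, 0.104, 0.018]
contact_force: [0.7, 0.2, -1.2]
gripper_width: 48.4
grasp_force: 48.5
```

The dredger is held at 48.4 mm, with foot-to-rim clearance. Carrying it to the tray and straightening it on the way.

```bash
python3 -m jog '[[[0,0.2,0.5],[0,0,0],1],[[0,0.5,0.5],[0,0,0],1],[[0,1,0.5],[0,0,0],1],[[0,1,0.5],[0,0,0],1]]' >/dev/null
python3 -m jog '[[[0.1,0.5,0],[0.016,0.052,0],1],[[0.1,1,0],[0.032,0.104,0],1],[[0.1,1,0],[0.048,0.156,0],1],[[0.1,1,0],[0.064,0.207,0],1],[[0.1,1,0],[0.064,0.207,0],1]]' >/dev/null
python3 -m jog '[[[0.1,0.5,0],[0,0,0.06],1],[[0.1,1,0],[0,0,0.12],1],[[0.1,1,0],[0,0,0.18],1],[[0.1,1,0],[0,0,0.22],1]]' >/dev/null
python3 -m jog '[[[0.2,0.5,0],[0,0,0],1],[[0.2,1,0],[0,0,0],1],[[0.2,1,0],[0,0,0],1]]' >/dev/null
python3 -m jog '[[[0.3,0.4,0],[0,0,0],1],[[0.3,0.8,0],[0,0,0],1],[[0.3,0.8,0],[0,0,0],1],[[0.3,0.8,0],[0,0,0],1],[[0.3,0.8,0],[0,0,0],1]]'
cat > held.py <<'E'
from go import *
np.set_printoptions(precision=3,suppress=True)
from scipy.optimize import least_squares
def held(Rr,H,c0,n0):
    d=get_image("top");e=get_image("side")
    for nm,C in(("top",cloud(d)),("side",cloud(e)),("both",None)):
        P=C.reshape(-1,3) if C is not None else np.concatenate([cloud(d).reshape(-1,3),cloud(e).reshape(-1,3)])
        c=np.array(c0,float);n=np.array(n0,float)
        P=P[np.isfinite(P).all(1)]
        for _ in range(4):
            q=P-c;h=q@n;r=np.linalg.norm(q-h[:,None]*n,axis=1)
            Q=P[(r<Rr+6)&(r>Rr-8)&(h>-H/2-4)&(h<H/2-2-(44 if H>80 else 30))] # below the pads
            if len(Q)<20: break
            def dec(p):
                m=n+np.array([p[3],p[4],0]); return c+p[:3],m/np.linalg.norm(m)
            def f(p):
                cc,m=dec(p);q=Q-cc;h=q@m
                return np.r_[np.linalg.norm(q-h[:,None]*m,axis=1)-Rr, p[2]*.1]
            s=least_squares(f,np.zeros(5),loss="soft_l1",f_scale=1.5); c,n=dec(s.x)
        print(nm,len(Q),c,n,"med",np.median(abs(f(s.x))))
    return d,e
E
python3 - <<'E'
from held import *
s=read_state();p=s["position"];M=R.from_quat(s["ee_rot"]).as_matrix(); print(p,M[:,2],M[:,1],s["joints"])
# nominal object in tool: at grasp time
q=R.from_quat([.984,-.149,.1,.018]);c=q.inv().apply(np.array([422.5,-252.7,82])-[419.5,-251.8,80.4]);a=q.inv().apply([-.428,.12,.896])
print("pred c",p+M@c,"axis",M@a)
d,e=held(24.6,96,p+M@c,M@a/np.linalg.norm(a))
cv2.imwrite('pics/a3.png',cv2.resize(e['frame'][80:240,200:420,::-1],None,fx=3,fy=3))
E
```

```text
clock: 9.25
position: [488.4, 227.0, 229.0]
ee_rot: [0.989, 0.079, -0.126, 0.013]
contact_force: [-0.1, -0.1, -1.3]
gripper_width: 48.0
grasp_force: 49.3
[488.366 227.002 229.002] [-0.246 -0.045 -0.968] [ 0.16  -0.987  0.006] [ 0.667  0.369 -0.002 -0.118 -1.426  1.094]
pred c [491.834 227.585 229.057] axis [-0.002 -0.012  1.   ]
top 55 [492.45  227.388 229.057] [-0.028 -0.027  0.999] med 0.23398963375376347
side 251 [493.186 225.918 229.057] [-0.016 -0.032  0.999] med 1.0663835428199562
both 307 [493.128 226.187 229.057] [-0.021 -0.03   0.999] med 0.9434109605726899
```

View pics/a3.png

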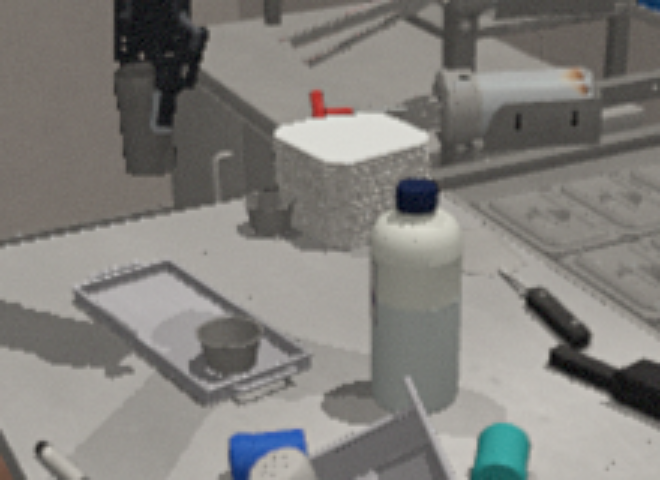

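The dredger hangs upright at crop (145,120). The tray's centre and far part are free, and the dip cup is at its near end (230,340). The fit gives a lean of about 0.03, which I'll trim out while lowering.

```bash
python3 -m jog '[[[0.15,0.04,0],[0,0,0],1],[[0.265,0.08,-0.3],[-0.01,0.006,0],1],[[0.265,0.08,-0.6],[-0.01,0.006,0],1],[[0.265,0.08,-1],[-0.01,0.006,0],1],[[0.265,0.08,-1],[-0.01,0.006,0],1]]' >/dev/null
python3 -m jog '[[[0,0,-0.25],[0,0,0],1],[[0,0,-0.5],[0,0,0],1],[[0,0,-0.63],[0,0,0],1],[[0,0,-0.68],[0,0,0],1],[[0,0,-0.68],[0,0,0],1],[[0,0,-0.68],[0,0,0],1]]'
python3 - <<'E'
from held import *
s=read_state();p=s["position"];M=R.from_quat(s["ee_rot"]).as_matrix()
held(24.6,96,p+[4,0,0],[0,0,1.])
E
```

```text
clock: 10.45
position: [516.4, 236.7, 62.5]
ee_rot: [0.988, 0.079, -0.131, 0.022]
contact_force: [-0.3, 0.4, -2.4]
gripper_width: 48.5
grasp_force: 49.3
top 43 [520.575 236.939  62.538] [-0.019 -0.008  1.   ] med 0.27178809512393975
side 205 [520.544 235.418  62.538] [-0.036 -0.017  0.999] med 1.1833409659356615
both 248 [520.708 235.767  62.537] [-0.03  -0.013  0.999] med 1.0741926182981878
```

```bash
python3 -m jog '[[[0,0,-0.03],[-0.003,0.008,0],1],[[0,0,-0.06],[-0.003,0.008,0],1],[[0,0,-0.06],[-0.003,0.008,0],1]]'
python3 -m jog '[[[0,0,-0.015],[0,0,0],1],[[0,0,-0.03],[0,0,0],1],[[0,0,-0.03],[0,0,0],1]]'
python3 -m jog '[[[0,0,-0.01],[0,0,0],1],[[0,0,-0.02],[0,0,0],1],[[0,0,-0.02],[0,0,0],1]]'
```

```text
clock: 10.85
position: [515.2, 236.2, 54.5]
ee_rot: [0.987, 0.078, -0.142, 0.025]
contact_force: [-0.1, 0.2, -1.5]
gripper_width: 48.6
grasp_force: 49.3
clock: 11.15
position: [515.2, 236.2, 51.8]
ee_rot: [0.987, 0.078, -0.141, 0.025]
contact_force: [-0.0, 0.0, -2.1]
gripper_width: 48.5
grasp_force: 49.3
clock: 11.45
position: [515.3, 236.2, 49.9]
ee_rot: [0.987, 0.078, -0.141, 0.025]
contact_force: [-0.5, -0.4, -1.7]
gripper_width: 48.5
grasp_force: 49.3
```

```bash
python3 -m jog '[[[0,0,-0.01],[0,0,0],1],[[0,0,-0.015],[0,0,0],1],[[0,0,-0.015],[0,0,0],1]]'|grep -E "pos|force"
python3 -m jog '[[[0,0,-0.01],[0,0,0],1],[[0,0,-0.015],[0,0,0],1],[[0,0,-0.015],[0,0,0],1]]'|grep -E "pos|force"
python3 - <<'E'
from held import *
d,e=held(24.6,96,read_state()["position"]+[4,0,2],[0,0,1.])
cv2.imwrite('pics/a4.png',cv2.resize(e['frame'][120:220,210:330,::-1],None,fx=5,fy=5))
E
```

```text
position: [515.4, 236.2, 48.5]
contact_force: [-0.3, 0.0, -1.3]
grasp_force: 49.3
position: [515.4, 236.3, 47.0]
contact_force: [-0.2, 0.2, -1.8]
grasp_force: 49.3
top 123 [520.93  237.206  49.015] [0.118 0.038 0.992] med 1.881169762786838
side 225 [520.991 234.308  49.015] [ 0.044 -0.035  0.998] med 1.5035396943826207
both 346 [521.619 234.973  49.016] [ 0.092 -0.012  0.996] med 1.662839509333942
```

View pics/a4.png

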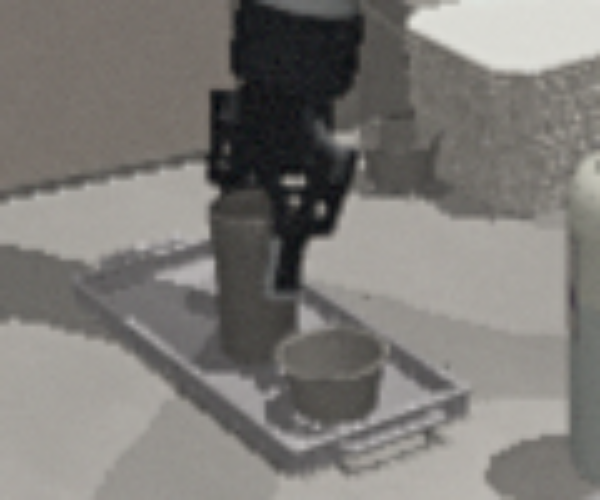

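The dredger stands just above the tray floor, foot at crop (255,360), clear of the dip cup. No contact force yet, so I keep lowering gently.

```bash
for i in 1; do python3 -m jog '[[[0,0,-0.01],[0,0,0],1],[[0,0,-0.01],[0,0,0],1]]'|grep -E "pos|ct_force"
python3 -m jog '[[[0,0,-0.01],[0,0,0],1],[[0,0,-0.01],[0,0,0],1]]'|grep -E "pos|ct_force"; done; python3 -c "
from bench import *; s=read_state(); print(s['wrist_torque'],s['joint_efforts'])"
```

```text
position: [515.5, 236.3, 46.8]
contact_force: [-0.1, 0.5, 3.2]
position: [515.6, 236.3, 46.8]
contact_force: [-2.5, -1.3, 7.3]
[-0.07686284  0.65141158  0.06747388] [ -0.30061486 -41.25223875  13.62298876   2.92533606   0.55180181
  -0.04319212]
```

```bash
python3 -m jog '[[[0,0,0],[0,0,0],0.1],[[0,0,0],[0,0,0],-0.2],[[0,0,0],[0,0,0],-0.4],[[0,0,0],[0,0,0],-0.5],[[0,0,0],[0,0,0],-0.5],[[0,0,0],[0,0,0],-0.5]]'
python3 -m jog '[[[0.05,0,0.2],[0,0,0],-0.5],[[0.15,0,0.5],[0,0,0],-0.5],[[0.15,0,1],[0,0,0],-0.5],[[0.15,0,1],[0,0,0],-0.5]]'>/dev/null
python3 -m jog '[[[0,-0.5,0.5],[0,0,-0.1],-0.5],[[-0.2,-1,0.7],[0,-0.1,-0.2],-0.5],[[-0.3,-1,0.7],[0,-0.1,-0.2],-0.5],[[-0.3,-1,0.7],[0,-0.1,-0.2],-0.5]]'>/dev/null
python3 - <<'E'
from held import *
d=get_image("top");e=get_image("side");np.savez("top1.npz",**d);np.savez("side1.npz",**e)
W=cloud(d);V=cloud(e)
for C in(W,V):
    m=(C[...,2]>85)&(C[...,2]<115)&(abs(C[...,0]-520)<45)&(abs(C[...,1]-236)<45);q=C[m];print(len(q),q.min(0),q.max(0),q.mean(0))
    P=C.reshape(-1,3);P=P[np.isfinite(P).all(1)];P=P[(P[:,2]>25)&(P[:,2]<92)&(np.hypot(P[:,0]-519.5,P[:,1]-235.5)<34)]
    f=lambda p:np.hypot(P[:,0]-p[0]-p[2]*(P[:,2]-52),P[:,1]-p[1]-p[3]*(P[:,2]-52))-24.8
    print(len(P),least_squares(f,[519,235,0,0],loss="soft_l1",f_scale=1.5).x)
print(read_state()["position"])
s=np.hstack([cv2.resize(d['frame'][180:290,170:310,::-1],(400,314)),cv2.resize(e['frame'][130:228,210:335,::-1],(400,314))]);cv2.imwrite('pics/a5.png',s)
E
```

```text
clock: 13.15
position: [515.4, 236.2, 44.8]
ee_rot: [0.987, 0.078, -0.141, 0.025]
contact_force: [0.5, -0.7, 0.0]
gripper_width: 64.0
grasp_force: 0.0
243 [493.567 210.6    86.564] [542.21  259.547 103.918] [517.451 236.481  94.912]
100 [519.792 236.133   0.005  -0.041]
158 [494.007 203.973  85.29 ] [544.138 265.153  99.326] [518.904 231.188  92.358]
370 [520.098 234.547  -0.011  -0.04 ]
[499.433 135.459 216.455]
```

View pics/a5.png

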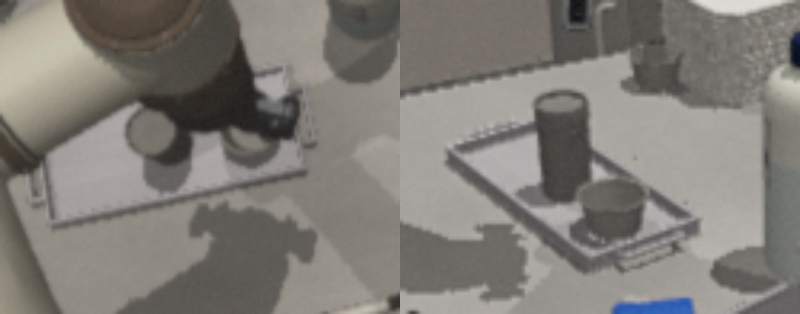

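The dredger stands upright on the tray between the end and the dip cup, and it is released. Next the pepper shaker: re-check its pose and plan.

```bash
python3 -m jog '[[[-0.3,-0.5,0.2],[0,-0.04,0],-0.5],[[-0.3,-1,0.2],[0,-0.08,0],-0.5],[[-0.3,-1,0.2],[0,-0.1,0],-0.5],[[-0.3,-1,0.2],[0,-0.1,0],-0.5]]'>/dev/null
python3 -m jog '[[[-0.2,-1,0],[0,0,0],-0.5],[[-0.2,-1,0],[0,0,0],-0.5],[[-0.2,-1,0],[0,0,0],-0.5]]'>/dev/null
sed 's/top0/top1/;s/side0/side1/' fit2.py | python3 - | grep -E "pep"
python3 -c "
from go import *
a=np.array([-.236,.073,.969]); need(np.array([446.5,-175.2,78.5])+90*a,a,[-.2955,-.955,0])"
```

```text
pep top [ 451.386 -176.028   71.369] [-0.365  0.125  0.923] tilt 0.3957678357172826 282 med|r| 0.9401060499161389
top loc pep [-61.446  76.605  33.535] dred [-61.964 -40.506  25.653] dred dir [np.float64(0.07796043309212422), np.float64(-0.9945116004368437), np.float64(0.06977712711652789)]
pep side [ 452.34  -176.587   68.743] [-0.365  0.098  0.926] tilt 0.38793501692503796 598 med|r| 0.9370380855401521
side loc pep [-61.51   76.352  30.698] dred [-63.718   7.789  25.042] dred dir [np.float64(0.02260362339174725), np.float64(-0.9996958770712245), np.float64(-0.009860505887586538)]
pep both [ 451.961 -176.399   69.906] [-0.366  0.091  0.926] tilt 0.38709620581787896 863 med|r| 1.0232457644473918
both loc pep [-61.427  76.419  31.931] dred [-63.678   4.609  23.895] dred dir [np.float64(-0.023463123811392497), np.float64(0.9996723049938542), np.float64(0.010235450614702366)]
t 14.75 pos [450.4 -66.3 234.7] j [ 0.23  0.02 -0.47  0.03 -0.95  1.06] F [-0.7  0.5 -0.2] w 64.5 g 0.0
 shift [-0.251 -1.023 -0.69 ] turn [-0.034 -0.054 -0.018]
```

Pepper unmoved.

```bash
python3 -m jog '[[[-0.25,-0.5,0],[-0.034,-0.054,-0.018],-0.5],[[-0.25,-1,-0.2],[-0.034,-0.054,-0.018],-0.5],[[-0.25,-1,-0.5],[-0.034,-0.054,-0.018],-0.5],[[-0.25,-1,-0.69],[-0.034,-0.054,-0.018],-0.5],[[-0.25,-1,-0.69],[-0.034,-0.054,-0.018],-0.5],[[-0.25,-1,-0.69],[-0.034,-0.054,-0.018],-0.5]]'>/dev/null
python3 -c "
from go import *
a=np.array([-.236,.073,.969]); need(np.array([446.5,-175.2,78.5]),a,[-.2955,-.955,0])"
```

```text
t 15.35 pos [ 427.1 -163.2  166.3] j [ 0.05  0.04 -0.71  0.15 -0.59  1.11] F [-0.2  0.3  0.1] w 64.1 g 0.0
 shift [ 0.194 -0.12  -0.878] turn [ 0.     0.001 -0.003]
```

```bash
python3 -m jog '[[[0,-0.05,0],[0,0,0],-0.5],[[0.07,-0.075,-0.3],[0,0,0],-0.5],[[0.11,-0.09,-0.5],[0,0,0],-0.5],[[0.15,-0.105,-0.7],[0,0,0],-0.5],[[0.18,-0.115,-0.8],[0,0,0],-0.5],[[0.195,-0.12,-0.88],[0,0,0],-0.5],[[0.195,-0.12,-0.88],[0,0,0],-0.5]]'>/dev/null
python3 -c "
from go import *
a=np.array([-.236,.073,.969]); need(np.array([446.5,-175.2,78.5]),a,[-.2955,-.955,0])
e=get_image('side'); cv2.imwrite('pics/a6.png',cv2.resize(e['frame'][190:310,240:390,::-1],None,fx=4,fy=4))"
```

```text
t 16.05 pos [ 445.4 -175.7   77.8] j [ 0.    0.23 -0.82  0.26 -0.29  1.04] F [-1.   0.7 -0.4] w 63.8 g 0.0
 shift [0.011 0.005 0.007] turn [ 0.     0.001 -0.002]
```

View pics/a6.png

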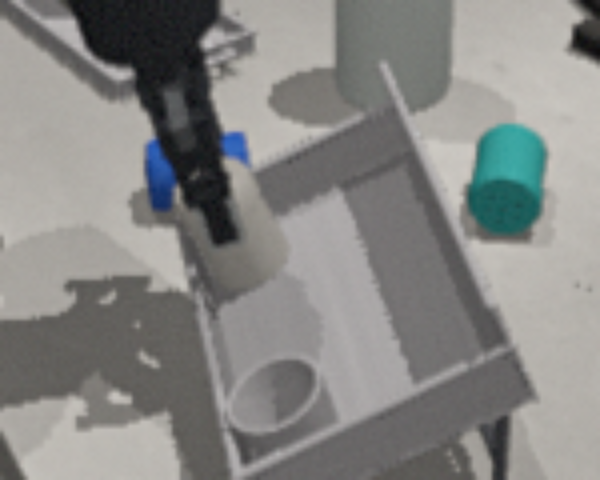

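The near pad, at (215,210), covers the upper half of the pepper shaker, with no contact force. Closing and lifting.

```bash
python3 -m jog '[[[0,0,0],[0,0,0],0],[[0,0,0],[0,0,0],1],[[0,0,0],[0,0,0],1],[[0,0,0],[0,0,0],1],[[0,0,0],[0,0,0],1],[[0,0,0],[0,0,0],1]]'
python3 -m jog '[[[0,0,0.1],[0,0,0],1],[[0,0,0.2],[0,0,0],1],[[0,0,0.4],[0,0,0],1],[[0,0,0.7],[0,0,0],1],[[0,0,1],[0,0,0],1],[[0,0,1],[0,0,0],1]]'
```

```text
clock: 16.7
position: [445.6, -175.7, 79.4]
ee_rot: [0.981, -0.146, 0.126, 0.018]
contact_force: [-1.8, 2.0, 6.0]
gripper_width: 45.5
grasp_force: 61.0
clock: 17.3
position: [447.8, -175.7, 182.9]
ee_rot: [0.981, -0.146, 0.129, 0.018]
contact_force: [0.9, -0.2, -0.1]
gripper_width: 45.4
grasp_force: 61.5
```

```bash
python3 -m jog '[[[0,0.2,0.5],[0,0,0],1],[[0,0.5,0.5],[0,0,0],1],[[0,1,0.5],[0,0,0],1],[[0,1,0.5],[0,0,0],1]]' >/dev/null
python3 -m jog '[[[0,0.5,0],[0.014,0.045,0],1],[[0,1,0],[0.028,0.09,0],1],[[0,1,0],[0.042,0.135,0],1],[[0,1,0],[0.056,0.182,0],1],[[0,1,0],[0.056,0.182,0],1]]' >/dev/null
python3 -m jog '[[[0,0.5,0],[0,0,0.06],1],[[0,1,0],[0,0,0.12],1],[[0,1,0],[0,0,0.18],1],[[0,1,0],[0,0,0.22],1]]' >/dev/null
python3 -m jog '[[[0.2,0.5,0],[0,0,0],1],[[0.2,1,0],[0,0,0],1],[[0.2,1,0],[0,0,0],1]]' >/dev/null
python3 -m jog '[[[0.3,0.5,0],[0,0,0],1],[[0.3,0.95,0],[0,0,0],1],[[0.3,0.95,0],[0,0,0],1],[[0.3,0.95,0],[0,0,0],1],[[0.3,0.95,0],[0,0,0],1]]'
python3 - <<'E'
from held import *
s=read_state();p=s["position"];M=R.from_quat(s["ee_rot"]).as_matrix(); print(M[:,2],M[:,1],s["joints"])
q=R.from_quat([.981,-.146,.126,.018]);c=q.inv().apply(np.array([451.8,-176.5,70.5])-[445.6,-175.7,79.4]);a=q.inv().apply([-.372,.115,.921])
print("pred c",p+M@c,"axis",M@a)
held(23.5,66,p+M@c,M@a/np.linalg.norm(a))
E
```

```text
clock: 19.4
position: [494.3, 317.9, 227.7]
ee_rot: [0.994, 0.081, -0.073, 0.006]
contact_force: [-1.4, 0.2, -1.6]
gripper_width: 45.5
grasp_force: 62.8
[-0.145 -0.024 -0.989] [ 0.163 -0.987 -0.   ] [ 0.8    0.394  0.04  -0.09  -1.336  0.961]
pred c [496.305 319.269 217.144] axis [0.002 0.003 1.   ]
top 62 [497.918 318.856 217.144] [ 0.027 -0.013  1.   ] med 0.3179819526980836
side 153 [498.138 317.266 217.144] [-0.046  0.001  0.999] med 1.709419091604314
both 214 [498.224 317.753 217.144] [-0.016 -0.008  1.   ] med 1.317592929840103
```

```bash
python3 -m jog '[[[0.07,0,-0.3],[0,0,0],1],[[0.07,0,-0.6],[0,0,0],1],[[0.07,0,-1],[0,0,0],1],[[0.07,0,-1],[0,0,0],1]]' >/dev/null
python3 -m jog '[[[0,0,-0.25],[0,0,0],1],[[0,0,-0.5],[0,0,0],1],[[0,0,-0.63],[0,0,0],1],[[0,0,-0.68],[0,0,0],1],[[0,0,-0.68],[0,0,0],1],[[0,0,-0.68],[0,0,0],1]]'|grep -E "pos|ct_force"
python3 -m jog '[[[0,0,-0.02],[0,0,0],1],[[0,0,-0.04],[0,0,0],1],[[0,0,-0.06],[0,0,0],1],[[0,0,-0.06],[0,0,0],1]]'|grep -E "pos|ct_force"
python3 - <<'E'
from held import *
s=read_state();p=s["position"]
held(23.5,66,p+[3,0.5,-10.5],[0,0,1.])
E
```

```text
position: [502.8, 319.8, 61.6]
contact_force: [0.5, -0.3, -0.5]
position: [501.7, 319.2, 53.8]
contact_force: [-0.4, -0.7, -0.8]
top 46 [505.691 320.294  43.329] [0.034 0.027 0.999] med 0.6012612088779044
side 115 [506.483 318.457  43.329] [0.019 0.027 0.999] med 1.4401347817871066
both 157 [506.483 318.929  43.33 ] [0.036 0.018 0.999] med 1.2682270537170623
```

```bash
python3 -m jog '[[[0,0,-0.02],[0,0,0],1],[[0,0,-0.04],[0,0,0],1],[[0,0,-0.04],[0,0,0],1]]'|grep -E "pos|ct_force"
python3 -m jog '[[[0,0,-0.015],[0,0,0],1],[[0,0,-0.015],[0,0,0],1]]'|grep -E "pos|ct_force"
python3 -m jog '[[[0,0,-0.01],[0,0,0],1],[[0,0,-0.01],[0,0,0],1]]'|grep -E "pos|ct_force"
python3 -m jog '[[[0,0,-0.01],[0,0,0],1],[[0,0,-0.01],[0,0,0],1]]'|grep -E "pos|ct_force"
python3 -m jog '[[[0,0,-0.01],[0,0,0],1],[[0,0,-0.01],[0,0,0],1]]'|grep -E "pos|ct_force"
```

```text
position: [501.7, 319.1, 49.6]
contact_force: [0.1, 0.0, -1.7]
position: [501.8, 319.2, 48.3]
contact_force: [-1.1, 0.2, -1.9]
position: [501.9, 319.2, 47.4]
contact_force: [0.9, 0.5, -1.5]
position: [501.9, 319.2, 46.4]
contact_force: [0.2, 0.9, -2.2]
position: [501.8, 319.2, 45.4]
contact_force: [-0.3, 0.7, -1.4]
```

```bash
python3 -m jog '[[[0,0,-0.01],[0,0,0],1],[[0,0,-0.01],[0,0,0],1]]'|grep -E "pos|ct_force"
python3 -m jog '[[[0,0,-0.01],[0,0,0],1],[[0,0,-0.01],[0,0,0],1]]'|grep -E "pos|ct_force"
```

```text
position: [502.0, 319.3, 44.6]
contact_force: [0.2, 0.1, -0.3]
position: [502.1, 319.4, 44.5]
contact_force: [-1.7, 0.4, 4.7]
```

Contact at 44.5 mm. Release and retreat.

```bash
python3 -m jog '[[[0,0,0],[0,0,0],0.1],[[0,0,0],[0,0,0],-0.2],[[0,0,0],[0,0,0],-0.4],[[0,0,0],[0,0,0],-0.5],[[0,0,0],[0,0,0],-0.5],[[0,0,0],[0,0,0],-0.5]]'|grep -E "pos|force|width"
python3 -m jog '[[[0.03,0,0.2],[0,0,0],-0.5],[[0.08,0,0.5],[0,0,0],-0.5],[[0.1,0,1],[0,0,0],-0.5],[[0.1,0,1],[0,0,0],-0.5]]'>/dev/null
python3 -m jog '[[[0,0,0.5],[0,0,0],-0.5],[[0,0.3,1],[0,0,0],-0.5],[[0,1,1],[0,0,0],-0.5],[[0,1,1],[0,0,0],-0.5],[[0,1,1],[0,0,0],-0.5]]'>/dev/null
python3 -m jog '[[[-0.5,0.5,0],[0,0,0],-0.5],[[-0.9,1,0],[0,0,0],-0.5],[[-0.9,1,0],[0,0,0],-0.5],[[-0.9,1,0],[0,0,0],-0.5],[[-0.9,1,0],[0,0,0],-0.5]]'>/dev/null
python3 - <<'E'
from held import *
d=get_image("top");e=get_image("side")
for C in(cloud(d),cloud(e)):
  for n,x,y,z0,z1,r,zc in(("dred",519.5,235.5,25,92,24.8,52),("pep",505.5,319,25,66,23.5,37)):
    P=C.reshape(-1,3);P=P[np.isfinite(P).all(1)];P=P[(P[:,2]>z0)&(P[:,2]<z1)&(np.hypot(P[:,0]-x,P[:,1]-y)<34)]
    f=lambda p:np.hypot(P[:,0]-p[0]-p[2]*(P[:,2]-zc),P[:,1]-p[1]-p[3]*(P[:,2]-zc))-r
    print(n,len(P),least_squares(f,[x,y,0,0],loss="soft_l1",f_scale=1.5).x)
print(read_state()["position"],read_state()["clock"])
s=np.hstack([cv2.resize(d['frame'][150:290,170:450,::-1],(400,200)),cv2.resize(e['frame'][120:320,200:400,::-1],(400,400))[:200]]) if 0 else cv2.resize(e['frame'][120:320,190:400,::-1],(630,600))
cv2.imwrite('pics/a7.png',s)
cv2.imwrite('pics/a8.png',cv2.resize(d['frame'][150:290,170:450,::-1],(800,400)))
E
```

```text
position: [501.9, 319.2, 43.3]
contact_force: [-0.2, 0.1, -0.3]
gripper_width: 64.0
grasp_force: 0.0
dred 115 [520.041 235.844   0.019  -0.064]
pep 112 [505.489 320.836   0.009  -0.013]
dred 364 [520.265 234.587  -0.01   -0.046]
pep 173 [507.223 319.269   0.066  -0.059]
[422.597 518.189 243.44 ] 24.6
```

View pics/a7.png

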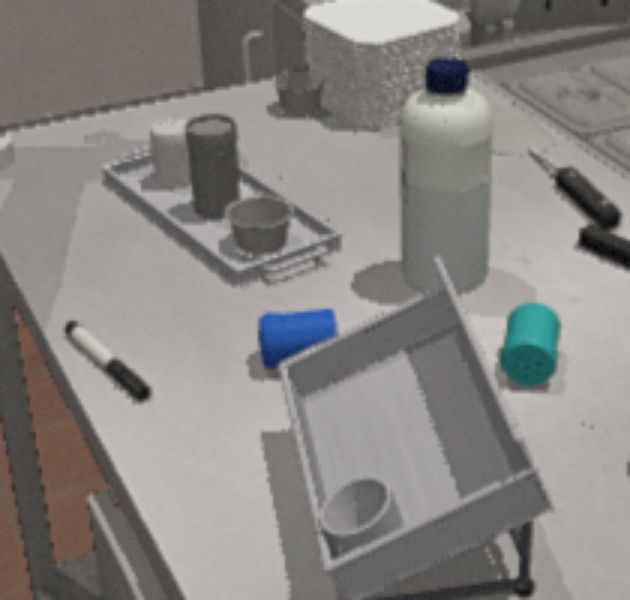

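View pics/a8.png

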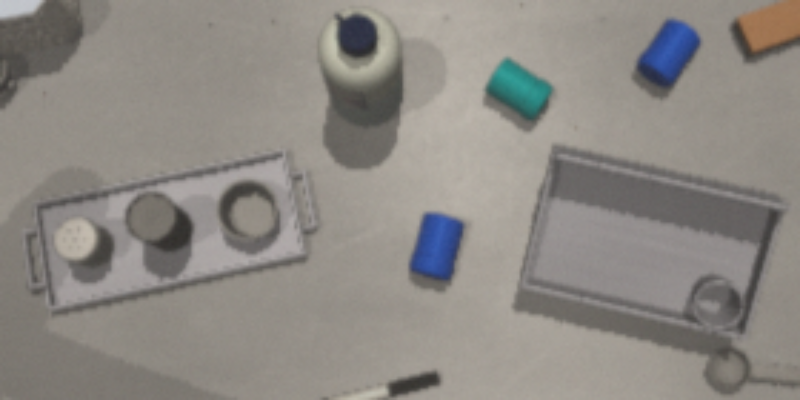

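Both shakers stand upright on the tray: pepper (77,240) and dredger (155,218), beside the dip cup (250,212). The measuring cup (715,300) is still in the bin, and the bottle is unmoved. Handing in.

```bash
python3 -c "
from bench import *; print(job_done())"
```

```text
the job is handed in; nothing more can be done
None
```

The tall cup shaker and the pepper shaker both stand upright on the tray beside the dip cup, the measuring cup, dip cup and bottle look undisturbed in the last pictures, and the job is handed in at about 25 s; no verdict was returned.

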